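Load the fresh water filter past the sprung flap

ROBOT

A 7-joint arm with a two-finger parallel gripper is mounted at the origin on the work surface. World frame = base frame: x ahead of the robot, y to its left, z up, the work surface at z = 0. Lengths are in m, angles in rad, forces in N, time in s.
With the tool pointing down it reaches from about 0.4 to 0.875 m from the base axis. Payload 19.3 kg.
Tool frame: the origin (TCP) lies at the very end of the fingers, on their centre line; the grasp point (between the pads) lies 19 mm behind it; z points along the fingers, y is the line along which they close (so a half turn about z gives the same grasp; the last joint's range is limited). The gripper opens to 85 mm and grips with 20 to 120 N. Pads are 22 mm wide; open, the fingers measure 114 mm over their backs; the gripper's body (76 mm by 85 mm) begins 54 mm behind the grasp point. The pads swing forward as they close: fully open they stand 13 mm farther back than shut.
Start: joints at [-1.237, 0.521, -0.036, 1.599, 0.021, 1.021, -0.113], TCP at [0.246, 0.575, 0.231] pointing down, gripper open.
Joint ranges: [-2.91, 2.91], [-0.3, 2.13], [-1.5, 1.42], [0.17, 2.43], [-1.26, 4.41], [0.16, 1.93], [-2.52, 2.52]. Speed limits (rad/s): [1.89, 1.89, 2.39, 2.39, 3.01, 3.01, 3.01].

INTERFACE

Orientations are given as [roll, pitch, yaw] about the fixed x, y, z axes, in that order (R = Rz(yaw) Ry(pitch) Rx(roll)).
In Python, from workcell import bot gives the robot as it stands. The module is installed in compiled form; this text tells all that it offers.
- The arm moves only by the tool apply_moves, never from a script. Its arguments are lists of equal length, an entry for each row: "claw": the finger opening in m, from 0 to 0.0854; "xyz": the shift along the tool's x, y, z in m, a list of three; "twist": the turn, a rotation vector about the tool's x, y, z in rad, a list of three. A call has 1 to 20 rows; each row shifts and turns the commanded pose from where the row before left it, along the tool's axes as they then stand; what a row does not reach is not made up. A row lasts 1/10 s, in which the tool goes at most 50 mm and 8.59 degrees, less where a joint would pass 70% of its speed; a pose out of reach is approached as far as the arm can. A call with a gripper value outside its range is refused whole. The fingers move at their own pace and stop on an object; "force" is the grip in N (left out, the last holds). Time passes only in rows, so rows that do not move let the fingers close. It gives the time, the measured TCP pose, the force, the opening and the grip force at its end, in the units of the state.
- bot.observe(): the state, without advancing time (a new reading comes with each control period).
- bot.grab_frame(name): name is "side" or "top" or "wrist"; returns a dict with "img" (384x512x3 uint8, red, green, blue), "vfov" (degrees; the focal length in pixels is half the picture's height over the tangent of half this angle, whatever the lens; pixels are square), "cx", "cy" (the principal point, pixels), "view" (4x4, takes a point from world to camera coordinates). Camera axes: x right, y up, looking along -z (the intrinsics and any distortion apply to the point x, -y, -z); pixel columns grow to the right and rows downward; lengths in m; the calibration is good to about 2 mm. A picture is of the moment at which its call begins. There is no depth.
- bot.job_done(): hands the job in; it is judged then, once.
Trained networks look in the newest picture that a camera, given by its name, has taken for a name from the list of things; names that differ only in an ending like _2 or _b are one class to them, and where a whole thing is asked for, a point or a joint stands for the part that bears it (a point fixed in the world has none). Each returns a list of dicts, best first, with "score" (0 to 1); they miss things now and then, are a little off and sometimes report something else, mostly with a low value. They report only what shows in the picture. A call takes as long as a camera call. They do not tell look-alikes from the thing itself.
- bot.find_in(camera, query): "position" ([x, y, z] in m, in world coordinates, good to about 4 mm: the middle of the surface that is visible of it).
The state is a dict: "clock": time; "qpos": joint angles; "qd": joint speeds; "joint_efforts": joint torques, N m; "position": TCP position; "tool_rot": TCP orientation; "force": force on the tool from outside, world axes, zero at the start; "moment": the same for the moment, N m; "grip_width": finger opening in m; "finger_force": force on a finger pad.
Only numpy, scipy, OpenCV 4.12 (cv2) and the standard library are available. Lean on these libraries where they do the work, as an engineer would, in place of code of your own. Each camera call takes 0.05 s, during which the arm holds its last target. There are 200 camera calls.

TASK

Put the fresh water-filter cartridge (blue cap) into the white filter unit by the coffee corner: push the blue sprung flap down with the foot of the cartridge, keep hold of it until it stands upright on the bottom of the bay, then let go and move clear. Leave the used cartridge with the brown cap standing where it is.

Things in the scene. Friction and masses are not known exactly. Their poses are not given: they have to be found in the camera images.
- fresh: Fresh filter cartridge: rigid upright cylinder, 44 mm diameter, 150 mm tall, about 0.2 kg; white, its top 55 mm a blue cap of the same diameter, a blue band near the foot. Stands on the table. Origin: centre of its underside, z up. Seated, its top 60 mm stick out above the unit, so grip it with the fingertips no more than 50 mm below its top.
- spent: Used filter cartridge, to be left alone: same shape and size as the fresh one, but a beige body and a brown cap. Stands on the table. Origin at the centre of its underside, z up.
- port (a point): Aim point in the plane of the flat top of the fixed white filter unit (160 x 150 mm, 105 mm tall), mid-room of the bay with its flap open; x along the 160 mm side, z up. The mouth, shut by a flush blue flap, spans -32 to +37 mm along x, +-33 mm along y. The bay's flat floor is 90 mm below. A cartridge centred here has about 10 mm free all round.
- flap (a joint): The blue flap, 68 x 63 mm, 3 mm thick, hinged on the mouth's +x edge, swinging down into the bay: 0 = shut, level; 1.57 rad = hanging straight down. A spring shuts it; opening it with a cartridge's foot at the aim point takes some 4 to 8 N. A seated cartridge keeps it open, the flap leaning lightly on its side.
Mind the look-alikes: they are no part of the job. What is meant by the fresh is not orange, and is the smaller of those in its own colour.

How it is judged:
On the way:
1. the cartridge, still touched by the fingers, has pushed the flap open past 0.8 rad and its foot is within 15 mm of the bay's floor (z of fresh in the frame of port below -0.075 m and horizontal distance between fresh and port below 0.03 m and value of joint flap above 0.8 rad and contact force between the fingers and fresh above 0.3 N), for 0.1 s.
At the end, for the whole second after the job is handed in: The fresh cartridge stands in the bay, its foot within 10 mm of the bay's floor in height and within 30 mm of the aim point sideways, leaning less than 0.3 rad, at rest; the used cartridge stands upright (within 0.2 rad), within 40 mm of where it was (z of fresh in the frame of port between -0.1 and -0.08 m and horizontal distance between fresh and port below 0.03 m and angle between fresh's own z axis and vertical below 0.3 rad and linear speed of fresh below 0.02 m/s and distance of spent from where it was at the start of the episode below 0.04 m and angle between spent's own z axis and vertical below 0.2 rad); the robot touches nothing.
It fails at once if the used cartridge is pushed more than 40 mm or knocked over (distance of spent from where it was at the start of the episode above 0.04 m or angle between spent's own z axis and vertical above 0.5 rad).
It also fails if it takes over 43 s, if anything falls off the work surface, if the arm or the gripper's body presses on something with over 40 N, if the wrist force passes 120 N, or if a joint passes its speed limit or range.

## Working session

There is one attempt and no reset: what is moved stays moved. The work goes in short steps, Python scripts to look and compute and a tool call to move; the robot and the scene stay as the last step left them, time stands still between calls to the robot, and variables do not carry over. Pictures are saved under pics/ and viewed, at most 10 in all, crops included, and the job is handed in when it is done.

Besides the shell and the picture viewer there is one more tool, called as name(argument=value, ...) on one line, values as JSON. apply_moves: Moves the arm, as the interface text tells. Its arguments: {"type":"object","properties":{"claw":{"type":"array"},"xyz":{"type":"array"},"twist":{"type":"array"},"force":{"type":"number"}},"required":["claw","xyz","twist"]}

```bash
mkdir -p pics
python3 - <<'E'
from workcell import bot
import cv2,numpy as np
s=bot.observe();print(s['clock'],s['position'],s['tool_rot'],s['grip_width'])
ims=[]
for c in ('side','top'):
    f=bot.grab_frame(c);ims.append(f['img']);print(c,f['vfov'],f['cx'],f['cy'],{k:v for k,v in f.items() if k not in('img','view','vfov','cx','cy')});print(np.round(f['view'],3).tolist())
    fpx=192/np.tan(np.radians(f['vfov']/2))
    for q in ('fresh','spent','port','flap'):
        for d in bot.find_in(c,q):
            p=np.array(d['position']);v=f['view']@np.r_[p,1]
            print(c,q,np.round(p,3),round(d['score'],2),'px',np.round([f['cx']+fpx*v[0]/-v[2],f['cy']+fpx*v[1]/v[2]]))
cv2.imwrite('pics/a.png',cv2.resize(np.vstack(ims),(0,0),fx=.78,fy=.78)[:,:,::-1])
cv2.imwrite('pics/side.png',ims[0][:,:,::-1]);cv2.imwrite('pics/top.png',ims[1][:,:,::-1])
E
```

```text
0.0 [0.2455104  0.57440006 0.2307113 ] [-3.14044708e+00  1.23456647e-04  2.73776840e+00] 0.08518072940368175
side 57.53594938799128 257.8775408433109 193.2129710145057 {}
[[-0.969, -0.246, -0.02, 0.51], [0.125, -0.561, 0.818, -0.155], [-0.213, 0.79, 0.574, -0.663], [0.0, 0.0, 0.0, 1.0]]
side fresh [ 0.544 -0.29   0.117] 0.96 px [277. 129.]
side fresh [ 0.463 -0.23   0.091] 0.89 px [303. 152.]
side fresh [ 0.39  -0.204  0.095] 0.84 px [332. 158.]
side spent [ 0.64  -0.146  0.091] 0.74 px [227. 160.]
side port [0.56  0.248 0.1  ] 0.62 px [194. 287.]
side flap [0.566 0.196 0.106] 0.95 px [203. 259.]
top 44.53601399098687 253.64287386725067 183.74296458397976 {}
[[-0.026, -0.999, -0.025, 0.002], [0.993, -0.029, 0.112, -0.528], [-0.112, -0.022, 0.993, -0.971], [0.0, 0.0, 0.0, 1.0]]
top fresh [ 0.39  -0.21   0.152] 0.72 px [362. 248.]
top fresh [ 0.47  -0.239  0.151] 0.66 px [375. 204.]
top fresh [ 0.542 -0.306  0.203] 0.58 px [418. 160.]
top port [0.561 0.179 0.105] 0.82 px [156. 165.]
top flap [0.568 0.194 0.106] 0.94 px [149. 162.]
```

View pics/side.png

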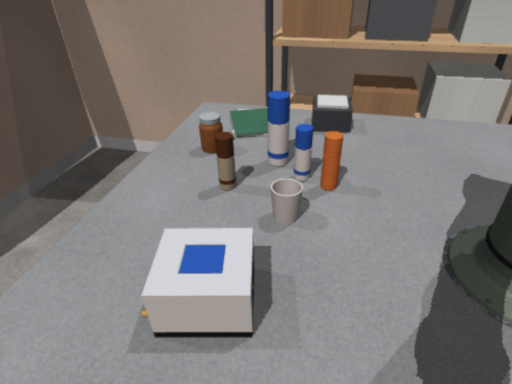

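View pics/top.png

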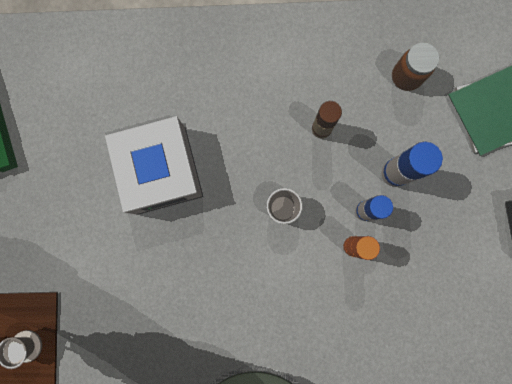

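Look-alikes, with side and top pixels:
- Small blue cap: side (303,152), top (377,208).
- Tall blue cap: side (278,129), top (420,162).
- Orange: side (332,160), top (366,248).
- Brown, the spent one: side (227,160), top (328,115).

By the description I choose the small blue one, near (0.47,-0.24). The unit with its blue flap is at top (150,164). Next I check close crops and measure the flap and unit outlines.

```bash
cat > h.py <<'E'
import numpy as np,cv2
def ray(f,u,v,z):
    F=192/np.tan(np.radians(f['vfov']/2));R=f['view'][:3,:3];t=f['view'][:3,3]
    c=-R.T@t; d=R.T@np.array([(u-f['cx'])/F,-(v-f['cy'])/F,-1.]); return c+d*(z-c[2])/d[2]
def blue(im,box):
    h=cv2.cvtColor(im,cv2.COLOR_RGB2HSV);m=cv2.inRange(h,(105,150,60),(130,255,255))
    k=np.zeros_like(m);x0,y0,x1,y1=box;k[y0:y1,x0:x1]=m[y0:y1,x0:x1];return k
def big(m): return max(cv2.findContours(m,cv2.RETR_EXTERNAL,cv2.CHAIN_APPROX_NONE)[0],key=cv2.contourArea)
E
python3 - <<'E'
from workcell import bot
from h import *
t=bot.grab_frame('top');s=bot.grab_frame('side')
def rect(f,c,z):
    w=np.array([ray(f,u,v,z)[:2] for u,v in c.reshape(-1,2)],np.float32)
    r=cv2.minAreaRect(w*1000);print('rect mm',np.round(r[0],1),np.round(r[1],1),'ang',round(r[2],1))
for f,b,wb,n in((t,(120,130,185,200),(95,105,215,225),'top'),(s,(170,235,235,280),(140,220,265,335),'side')):
    print(n);rect(f,big(blue(f['img'],b)),.105)
    g=cv2.cvtColor(f['img'],cv2.COLOR_RGB2GRAY);x0,y0,x1,y1=wb;m=np.zeros_like(g);m[y0:y1,x0:x1]=(g[y0:y1,x0:x1]>(165 if n=='top' else 200))*255
    rect(f,big(m),.105)
c=big(blue(t['img'],(360,190,400,225)));(u,v),r=cv2.minEnclosingCircle(c);print('cap top',u,v,r,ray(t,u,v,.15))
h=[cv2.resize(f['img'][b:b+h,a:a+w][:,:,::-1],(400,300),interpolation=cv2.INTER_CUBIC) for f,a,b,w,h in((t,95,100,120,120*3//4+15),(t,330,140,130,98),(s,145,225,120,105),(s,255,85,110,110))]
cv2.imwrite('pics/c.png',np.vstack([np.hstack(h[:2]),np.hstack(h[2:])]))
E
```

```text
top
rect mm [565.2 191.9] [64.8 61.7] ang 13.6
rect mm [566.2 192.8] [159.  149.3] ang 13.6
side
rect mm [567.8 193. ] [65.5 60.6] ang 13.8
rect mm [568.3 192.1] [157.8 147.2] ang 13.4
cap top 380.7514953613281 206.5718536376953 11.759395599365234 [ 0.46442939 -0.24903811  0.15      ]
```

View pics/c.png

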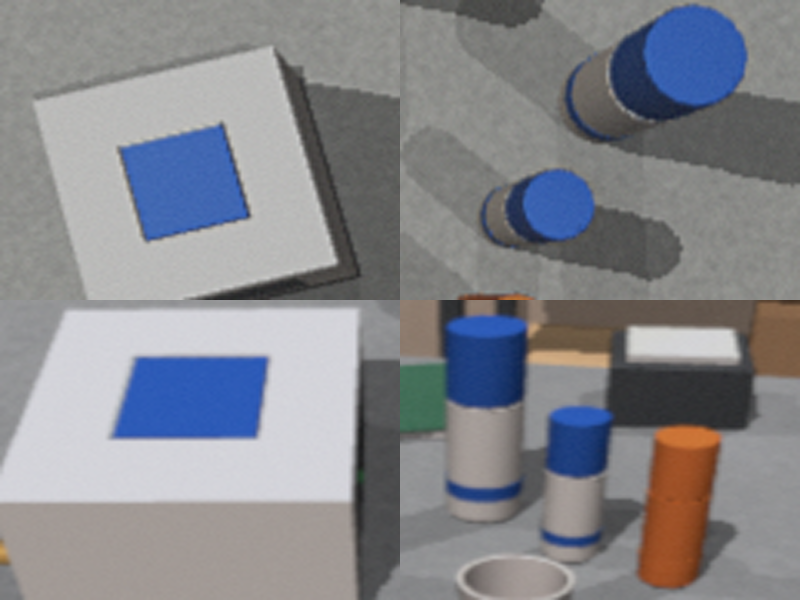

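The top-right crop shows the small blue-capped cartridge at about (558,205) in the crop, white with a blue foot band, next to a much bigger twin. So the small one is the fresh one, at about (0.465,-0.249). The flap lies flush at about (0.566,0.1925), with the unit's long side at 13.6° to world x. No hinge is visible yet.

apply_moves(claw=[0.0854,0.0854,0.0854,0.0854,0.0854,0.0854,0.0854,0.0854,0.0854,0.0854,0.0854,0.0854,0.0854,0.0854,0.0854,0.0854,0.0854,0.0854,0.0854,0.0854], xyz=[[-0.03,-0.024,0],[-0.03,-0.024,0],[-0.03,-0.024,0],[-0.03,-0.024,0],[-0.03,-0.024,0],[-0.03,-0.024,0],[-0.03,-0.024,0],[-0.03,-0.024,0],[-0.03,-0.024,0],[-0.03,-0.024,0],[-0.03,-0.024,0],[-0.03,-0.024,0],[-0.03,-0.024,0],[-0.03,-0.024,0],[-0.0105,-0.0335,0],[-0.0105,-0.0335,0],[-0.0105,-0.0335,0],[-0.0105,-0.0335,0],[-0.0105,-0.0335,0],[-0.0105,-0.0335,0]], twist=[[0,0,0],[0,0,0],[0,0,0],[0,0,0],[0,0,0],[0,0,0],[0,0,0],[0,0,0],[0,0,0],[0,0,0],[0,0,0],[0,0,0],[0,0,0],[0,0,0],[0,0,0],[0,0,0],[0,0,0],[0,0,0],[0,0,0],[0,0,0]], force=40)

```text
clock: 2.6
position: [0.4785, -0.1103, 0.2315]
tool_rot: [3.141, 0.0, 2.738]
force: [1.0, 0.5, -1.3]
grip_width: 0.0854
finger_force: 0.0
```

apply_moves(claw=[0.0854,0.0854,0.0854,0.0854,0.0854,0.0854,0.0854], xyz=[[-0.0105,-0.0335,0],[-0.0105,-0.0335,0],[-0.0105,-0.0335,0],[-0.0105,-0.0335,0],[0,0,0],[0,0,0],[0,0,0]], twist=[[0,0,0],[0,0,0],[0,0,0],[0,0,0],[0,0,0],[0,0,0],[0,0,0]])

```text
clock: 3.3
position: [0.4649, -0.2477, 0.2313]
tool_rot: [3.141, -0.0, 2.739]
force: [-0.1, 0.9, -0.6]
grip_width: 0.0851
finger_force: 0.0
```

Run:
```python
from workcell import bot
from h import *
s=bot.observe();print(s['clock'],s['position'],s['tool_rot'],s['qpos'])
f=bot.grab_frame('wrist');cv2.imwrite('pics/w1.png',f['img'][:,:,::-1]);print(f['vfov'],f['cx'],f['cy'],np.round(np.linalg.inv(f['view']),3).tolist())
for d in bot.find_in('wrist','fresh'):print(np.round(d['position'],3),d['score'])
m=blue(f['img'],(0,0,512,384))
for c in cv2.findContours(m,0,1)[0]:
    if cv2.contourArea(c)>200:
        (u,v),r=cv2.minEnclosingCircle(c);print(u,v,r,ray(f,u,v,.15))
```

```text
3.3 [ 0.46491437 -0.24773581  0.2312594 ] [ 3.14121620e+00 -1.62953295e-04  2.73871185e+00] [ 0.1908201   0.37456381  0.24397169  1.86801879 -0.11244345  0.9123712
  1.65538858]
61.97256660466322 260.2608614383 193.24496656515862 [[0.391, -0.874, -0.288, 0.391], [0.92, 0.372, 0.12, -0.217], [0.002, -0.312, 0.95, 0.373], [0.0, 0.0, 0.0, 1.0]]
[ 0.524 -0.304  0.166] 0.85
[ 0.39  -0.22   0.159] 0.82
[ 0.456 -0.247  0.15 ] 0.56
211.5 329.5 57.100887298583984 [ 0.55516349 -0.33164     0.15      ]
258.5 195.25384521484375 33.43762969970703 [ 0.45960825 -0.24711745  0.15      ]
```

View pics/w1.png

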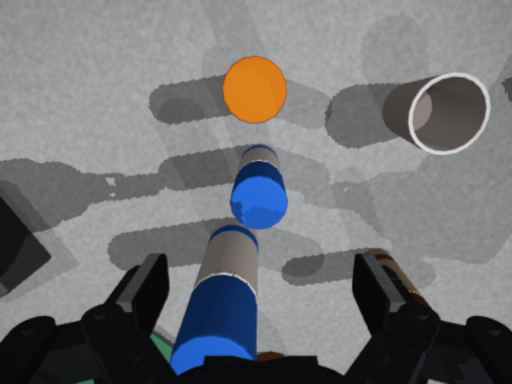

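The small cartridge's cap disc is at (259,203), which puts it at about (0.4645,-0.249), in agreement with the top camera. The tall twin is at (215,350), orange at (255,90), and the spent one at (390,265), well clear. Descend and grip.

apply_moves(claw=[0.0854,0.0854,0.0854,0.0854,0.0854,0.0854,0.0854,0.0854,0.03,0.03,0.03,0.03,0.03,0.03,0.03,0.03], xyz=[[0,-0.0015,0.02],[0,0,0.02],[0,0,0.02],[0,0,0.02],[0,0,0.02],[0,0,0.02],[0,0,0.006],[0,0,0],[0,0,0],[0,0,0],[0,0,0],[0,0,0],[0,0,0],[0,0,0],[0,0,0],[0,0,0]], twist=[[0,0,0],[0,0,0],[0,0,0],[0,0,0],[0,0,0],[0,0,0],[0,0,0],[0,0,0],[0,0,0],[0,0,0],[0,0,0],[0,0,0],[0,0,0],[0,0,0],[0,0,0],[0,0,0]], force=50)

```text
clock: 5.0
position: [0.4647, -0.2501, 0.1062]
tool_rot: [3.141, 0.002, 2.738]
force: [-0.2, 1.7, 8.5]
grip_width: 0.0429
finger_force: 49.7
```

apply_moves(claw=[0.03,0.03,0.03,0.03,0.03,0.03,0.03], xyz=[[0,0,-0.02],[0,0,-0.02],[0,0,-0.02],[0,0,-0.02],[0,0,-0.02],[0,0,-0.02],[0,0,-0.02]], twist=[[0,0,0],[0,0,0],[0,0,0],[0,0,0],[0,0,0],[0,0,0],[0,0,0]])

```text
clock: 5.7
position: [0.4639, -0.2499, 0.2464]
tool_rot: [3.142, 0.0, 2.738]
force: [-0.9, -0.1, -1.7]
grip_width: 0.0435
finger_force: 51.6
```

apply_moves(claw=[0.03,0.03,0.03,0.03,0.03,0.03,0.03,0.03,0.03,0.03,0.03,0.03,0.03,0.03,0.03,0.03,0.03,0.03], xyz=[[0.0054,0.0298,0],[0.0054,0.0298,0],[0.0054,0.0298,0],[0.0054,0.0298,0],[0.0054,0.0298,0],[0.0054,0.0298,0],[0.0054,0.0298,0],[0.0054,0.0298,0],[0.0054,0.0298,0],[0.0054,0.0298,0],[0.0054,0.0298,0],[0.0054,0.0298,0],[0.0054,0.0298,0],[0.0054,0.0298,0],[0.0054,0.0298,0],[0,0,0],[0,0,0],[0,0,0]], twist=[[0,0,0],[0,0,0],[0,0,0],[0,0,0],[0,0,0],[0,0,0],[0,0,0],[0,0,0],[0,0,0],[0,0,0],[0,0,0],[0,0,0],[0,0,0],[0,0,0],[0,0,0],[0,0,0],[0,0,0],[0,0,0]])

```text
clock: 7.5
position: [0.5652, 0.1918, 0.2454]
tool_rot: [-3.141, 0.0, 2.737]
force: [0.4, 0.7, -2.3]
grip_width: 0.0432
finger_force: 51.8
```

Run:
```python
from workcell import bot
from h import *
s=bot.observe();print(s['clock'],s['position'],s['tool_rot'],s['force'],s['grip_width'])
a=[bot.grab_frame(c)['img'] for c in('side','wrist')]
for c in('side','wrist'):
    for d in bot.find_in(c,'fresh'):print(c,np.round(d['position'],3),d['score'])
h=[cv2.resize(a[0][130:340,100:310],(400,400),interpolation=2),cv2.resize(a[1],(400,300))]
h[1]=np.vstack([h[1],np.zeros((100,400,3),np.uint8)]);cv2.imwrite('pics/d.png',np.hstack(h)[:,:,::-1])
```

```text
7.5 [0.56520623 0.19180269 0.24544575] [-3.14113383e+00  2.23752674e-04  2.73672501e+00] [ 0.41888183  0.71129069 -2.25216745] 0.04320961741892128
side [ 0.388 -0.205  0.093] 0.58
wrist [0.555 0.198 0.289] 0.63
```

View pics/d.png

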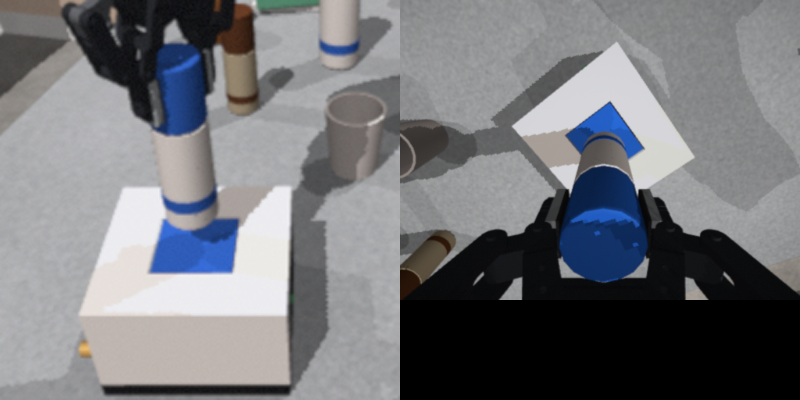

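The cartridge hangs upright in the fingers, its foot at about (200,243) in the full side image. That is (0.568,0.195), over the flap's middle. Pushing down.

apply_moves(claw=[0.03,0.03,0.03,0.03,0.03,0.03,0.03,0.03,0.03,0.03], xyz=[[0,0,0.01],[0,0,0.01],[0,0,0.01],[0,0,0.007],[0,0,0.007],[0,0,0.007],[0,0,0.007],[0,0,0.007],[0,0,0],[0,0,0]], twist=[[0,0,0],[0,0,0],[0,0,0],[0,0,0],[0,0,0],[0,0,0],[0,0,0],[0,0,0],[0,0,0],[0,0,0]])

```text
clock: 8.7
position: [0.5647, 0.1926, 0.1798]
tool_rot: [-3.14, -0.001, 2.738]
force: [-4.0, -1.2, -1.1]
grip_width: 0.0428
finger_force: 51.8
```

Run:
```python
from workcell import bot
from h import *
s=bot.observe();print(s['clock'],s['position'],s['force'],s['grip_width'])
a=[bot.grab_frame(c)['img'] for c in('side','wrist')]
h=[cv2.resize(a[0][160:310,130:280],(400,400),interpolation=2),cv2.resize(a[1],(400,300))]
h[1]=np.vstack([h[1],np.zeros((100,400,3),np.uint8)]);cv2.imwrite('pics/e.png',np.hstack(h)[:,:,::-1])
```

```text
8.7 [0.56466023 0.19259608 0.17982406] [-4.03404469 -1.2455361  -1.11898744] 0.042813508519387825
```

View pics/e.png

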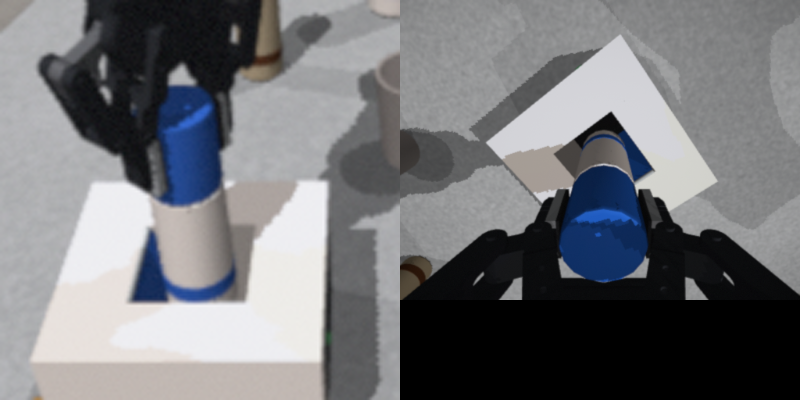

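The flap is opening. It hinges on the left in the side crop, at (150,265), which is the unit's +x side. The foot is inside the mouth. I shift 2.5 mm away from the hinge and go down to the floor.

apply_moves(claw=[0.03,0.03,0.03,0.03,0.03,0.03,0.03,0.03,0.03,0.03,0.03], xyz=[[0.002,-0.0015,0.007],[0,0,0.008],[0,0,0.008],[0,0,0.008],[0,0,0.008],[0,0,0.007],[0,0,0.005],[0,0,0.003],[0,0,0.002],[0,0,0],[0,0,0]], twist=[[0,0,0],[0,0,0],[0,0,0],[0,0,0],[0,0,0],[0,0,0],[0,0,0],[0,0,0],[0,0,0],[0,0,0],[0,0,0]])

```text
clock: 9.9
position: [0.5628, 0.1922, 0.1243]
tool_rot: [-3.141, -0.0, 2.738]
force: [-1.1, -0.6, -4.4]
grip_width: 0.043
finger_force: 51.7
```

apply_moves(claw=[0.03,0.03,0.03,0.03], xyz=[[0,0,0.0015],[0,0,0.0015],[0,0,0],[0,0,0]], twist=[[0,0,0],[0,0,0],[0,0,0],[0,0,0]])

```text
clock: 10.3
position: [0.563, 0.1924, 0.1214]
tool_rot: [3.141, 0.0, 2.738]
force: [-0.6, 0.1, -2.5]
grip_width: 0.0431
finger_force: 51.9
```

apply_moves(claw=[0.03,0.03,0.03,0.03], xyz=[[0,0,0.001],[0,0,0.001],[0,0,0],[0,0,0]], twist=[[0,0,0],[0,0,0],[0,0,0],[0,0,0]])

```text
clock: 10.7
position: [0.5638, 0.1926, 0.1211]
tool_rot: [3.14, 0.002, 2.738]
force: [-7.2, -2.4, 25.9]
grip_width: 0.0428
finger_force: 54.1
```

It's on the floor, at 26 N. I ease off, open, and lift clear.

apply_moves(claw=[0.03,0.03,0.05,0.06,0.0854,0.0854,0.0854,0.0854,0.0854], xyz=[[0,0,-0.0015],[0,0,0],[0,0,0],[0,0,0],[0,0,0],[0,0,0],[0,0,0],[0,0,0],[0,0,0]], twist=[[0,0,0],[0,0,0],[0,0,0],[0,0,0],[0,0,0],[0,0,0],[0,0,0],[0,0,0],[0,0,0]], force=30)

```text
clock: 11.6
position: [0.5629, 0.1923, 0.1208]
tool_rot: [3.142, 0.0, 2.738]
force: [-0.4, -1.2, 0.1]
grip_width: 0.0855
finger_force: 0.0
```

apply_moves(claw=[0.0854,0.0854,0.0854,0.0854,0.0854,0.0854,0.0854,0.0854,0.0854,0.0854,0.0854], xyz=[[0,0,-0.01],[0,0,-0.02],[0,0,-0.02],[0,0,-0.02],[0,0,-0.02],[0,0,-0.02],[0,0,-0.02],[0,0,-0.02],[0,0,0],[0,0,0],[0,0,0]], twist=[[0,0,0],[0,0,0],[0,0,0],[0,0,0],[0,0,0],[0,0,0],[0,0,0],[0,0,0],[0,0,0],[0,0,0],[0,0,0]])

```text
clock: 12.7
position: [0.5625, 0.1922, 0.2705]
tool_rot: [-3.141, -0.0, 2.738]
force: [-0.2, -0.1, -0.8]
grip_width: 0.0853
finger_force: 0.0
```

Run:
```python
from workcell import bot
from h import *
s=bot.observe();print(s['clock'],s['position'],s['force'],s['grip_width'])
a=[bot.grab_frame(c)['img'] for c in('side','wrist')]
h=[cv2.resize(a[0][100:310,100:310],(400,400),interpolation=2),cv2.resize(a[1],(400,300))]
h[1]=np.vstack([h[1],np.zeros((100,400,3),np.uint8)]);cv2.imwrite('pics/g.png',np.hstack(h)[:,:,::-1])
```

```text
12.7 [0.56254974 0.19220731 0.27046789] [-0.20184046 -0.14672639 -0.78554641] 0.08534635553786896
```

View pics/g.png

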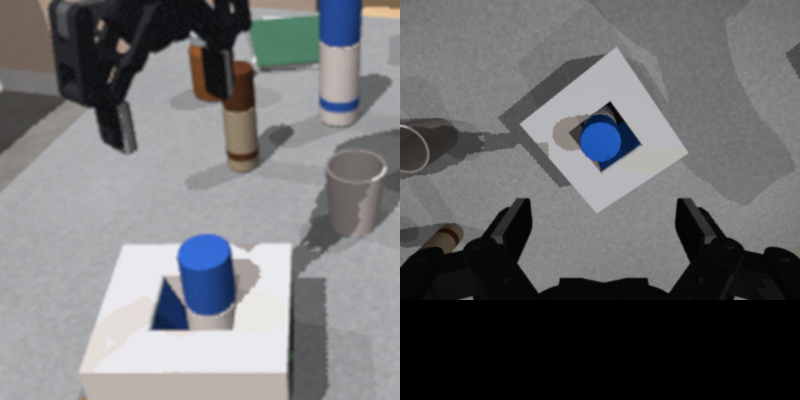

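The cartridge stands upright in the bay, cap at (207,270) in the crop. The flap is held open, the spent cartridge at (240,115) is upright where it was, and the gripper is clear.

```bash
python3 -c "
from workcell import bot
print(bot.job_done())"
```

```text
the job is handed in; nothing more can be done
None
```

The fresh blue-cap cartridge stands upright on the bottom of the bay with the flap held open, the used brown-cap cartridge was left alone, the gripper is clear, and the job was handed in at about 13 s (no verdict was returned).

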